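# Snap the pressure gauge onto the air outlet's quick coupler

### The job

Pull the sleeve of the air outlet's quick coupler back (down) until it catches and stays back by itself, then take the pressure gauge out of the wooden block and push its plug fully home in the coupler so that the sleeve springs forward again and locks it. Leave the gauge standing upright and released, and leave the other things on the table undisturbed.

Things in the scene. Friction and masses are not known exactly. Their poses are not given: they have to be found in the camera images.
- outlet: Air outlet, fixed to the table: a grey box 110 x 110 x 50 mm with a vertical brass coupler tube (outer diameter 42 mm) rising from its middle to 125 mm above the table, open at the top; a short copper pipe at its +x side. Origin: centre of the underside; z up. Its place and yaw vary.
- mouth (a point): Centre of the coupler's mouth, level with the brass tube's rim, 125 mm above the table. Bore vertical, 35 mm in diameter. Two jaws inside, 12 to 18 mm below the rim, block the plug while the sleeve is forward; with the sleeve caught back they stand open and a sprung ejector (1 to 2 N) fills the bore up to about 11 mm below the rim.
- sleeve (a joint): Travel of the coupler sleeve, m: 0 forward (up, home), grows as it is pulled back (down), hard stop at 0.016. A spring pushes it up with 7.5 N at 0, 12 N at 0.016. Gripped and drawn down, or pressed down by its lip, past about 0.012 it catches: let go, it rests at about 0.0105 and stays there until a plug pushed home trips it; then it springs to 0.
- lip (a point): On the sleeve's axis, level with the upper face of its lip; moves with it. The sleeve is a knurled steel ring, 50 mm outer diameter, round the brass tube; its top is 32 mm above this point. The lip, a flange 76 mm in diameter and 8 mm thick at its lower end, can be pressed down from above by fingers beside the sleeve. Sleeve forward: 36 mm below the tube's rim, 89 mm above the table.
- stow: Wooden stowage block 90 x 150 x 45 mm, fixed to the table, with two holes 76 mm apart along its y; the gauge stands in one and the nozzle in the other. Origin: centre of the underside. Place and yaw vary.
- gauge: Pressure gauge, 120 mm tall, 0.3 kg: round dial head in a black rubber boot, brass stem, plug below. Origin: centre of the plug's lower end; z up its axis; white dial faces +x. Nose 30 mm in diameter to z = 9 mm (edge chamfered 3 mm), groove 16 mm in diameter to 29, flange 44 mm in diameter to 35, stem 22 mm in diameter. Starts upright, its flange on the block; lift straight up.
- gauge_flange (a point): On the gauge's axis at the flange's lower face (z = 29 mm in its frame); meets point mouth when home. In the coupler the nose first rests on the ejector with the flange about 15 mm above the rim; pushed straight down with some 5 to 15 N it goes home until the flange meets the rim.
- gauge_head (a point): Centre of the gauge's head (z = 88 mm in the gauge's frame): a disc 64 mm in diameter, 34 mm thick along the gauge's x between two flat faces. Grasp it from above across this thickness.
- nozzle: Black plastic tapered nozzle 95 mm tall with a similar flange but no groove and no dial; stands in the block's other hole. To be left alone. Origin: centre of its lower end.
- eggcup: White ceramic egg cup, 48 mm wide, 60 mm tall, between the block and the outlet; to be left alone. Origin: centre of its foot.
- carabiner: Steel carabiner, 100 x 60 mm, lying flat; to be left alone. Origin: its middle.
- ear_defenders: Yellow ear defenders with a black band, 160 mm wide, 80 mm tall, beyond the task's things; to be left alone. Origin: between the ear cups at the table.
Not all that is in view belongs to the job. Leave any green or purple look-alike of the gauge alone.

How it is judged (in metres and radians):
On the way, in this order (a step that is already met when the one before it is completed fails the run):
1. the sleeve has been pulled back, has caught and stays back by itself, with nothing touching it (value of joint sleeve above 0.009 m and contact force between anything else and outlet below 0.3 N and distance between gauge_flange and mouth above 0.05 m), for 0.2 s.
2. the plug is home in the coupler and the sleeve has sprung forward (z of gauge_flange in the frame of mouth below 0.004 m and horizontal distance between gauge_flange and mouth below 0.005 m and value of joint sleeve below 0.003 m), for 0.2 s.
At the end, for the whole second after the job is handed in: The gauge stands upright (within 0.12 rad), at rest, in the coupler, its flange within 4 mm of the rim in height and 5 mm sideways, and the sleeve is forward again (within 3 mm of home), so that the plug is locked (all of step 2 and z of gauge_flange in the frame of mouth above -0.004 m and angle between gauge's own z axis and vertical below 0.12 rad and linear speed of gauge below 0.02 m/s); the robot touches nothing.
It fails at once if the nozzle is moved by more than 20 mm (distance of nozzle from where it was at the start of the episode above 0.02 m).
It fails at once if the eggcup is moved by more than 30 mm (distance of eggcup from where it was at the start of the episode above 0.03 m).
It fails at once if the carabiner is moved by more than 30 mm (distance of carabiner from where it was at the start of the episode above 0.03 m).
It fails at once if the ear defenders is moved by more than 30 mm (distance of ear_defenders from where it was at the start of the episode above 0.03 m).
It also fails if it takes over 56 s, if anything falls off the work surface, if the arm or the gripper's body presses on something with over 40 N, if the wrist force passes 120 N, or if a joint passes its speed limit or range.

### The arm

A 7-joint arm with a two-finger parallel gripper is mounted at the origin on the work surface. World frame = base frame: x ahead of the robot, y to its left, z up, the work surface at z = 0. Lengths are in m, angles in degrees, forces in N, time in s.
With the tool pointing down it reaches from about 0.425 to 0.825 m from the base axis. Payload 3.6 kg.
Tool frame: the origin (TCP) lies on the mounting face of the last link; the fingertips stand 186 mm ahead of it and the grasp point (between the pads) lies ahead of it (robot.grip_point_offset is the z of the grasp point in the tool frame, in m); z points along the fingers, y is the line along which they close (so a half turn about z gives the same grasp; the last joint's range is limited). The gripper opens to 93 mm and grips with 3 to 60 N. Pads are 15 mm wide; open, the fingers measure 128 mm over their backs; the gripper's body (75 mm by 188 mm) begins 65 mm behind the grasp point.
Start: joints at [72.622, 35.231, -0.722, 81.555, 0.464, 63.22, -2.315], TCP at [0.178, -0.625, 0.405] pointing down, gripper open.
Joint ranges: [-178.69, 178.69], [-17.37, 117.87], [-77.05, 75.6], [15.02, 138.74], [-78.02, 258.01], [0.78, 113.62], [-162.83, 162.83]. Speed limits (degrees/s): [159.86, 159.86, 180, 180, 180, 180, 180].

### API

Orientations are given as [roll, pitch, yaw] about the fixed x, y, z axes, in that order (R = Rz(yaw) Ry(pitch) Rx(roll)).
In Python, from bench import robot gives the robot as it stands.
- The arm moves only by the tool apply_moves, never from a script. Its argument "steps" is a list of rows, each a list of 2 entries, a list of its own where there are three numbers: the shift along the tool's x, y, z in mm, then the turn about the tool's z in rad. A call has 1 to 20 rows; each row shifts and turns the commanded pose from where the row before left it, along the tool's axes as they then stand; what a row does not reach is not made up. A row lasts 1/8 s, in which the tool goes at most 62.5 mm and 10.7 degrees, less where a joint would pass 70% of its speed; a pose out of reach is approached as far as the arm can. A call with a gripper value outside its range is refused whole. "grip" is the finger opening in mm, from 0 to 93, set as the call begins (left out, the last holds). The fingers move at their own pace and stop on an object; "squeeze" is the grip in N (left out, the last holds). Time passes only in rows, so rows that do not move let the fingers close. It gives the time, the measured TCP pose, the force, the opening and the grip force at its end, in the units of the state.
- robot.get_obs(): the state, without advancing time (a new reading comes with each control period).
- robot.get_image(name): name is "scene" or "top" or "wrist"; returns a dict with "pixels" (384x512x3 uint8, red, green, blue), "K" (3x3 intrinsics, pixels), "world_to_cam" (4x4, takes a point from world to camera coordinates). Camera axes: x right, y up, looking along -z (the intrinsics and any distortion apply to the point x, -y, -z); pixel columns grow to the right and rows downward; lengths in m; the calibration is good to about 2 mm. A picture is of the moment at which its call begins. There is no depth.
- robot.hand_in(): hands the job in; it is judged then, once.
Trained networks look in a picture, given as the dict that the camera call returned (one of the last four; its "shot" number tells which), for a name from the list of things; names that differ only in an ending like _2 or _b are one class to them, and where a whole thing is asked for, a point or a joint stands for the part that bears it (a point fixed in the world has none). Each returns a list of dicts, best first, with "conf" (0 to 1); they miss things now and then, are a little off and sometimes report something else, mostly with a low value. They report only what shows in the picture. A call takes as long as a camera call. They do not tell look-alikes from the thing itself.
- robot.cut_out(thing, picture): "mask" (384x512 bool, what is visible of it) and "bbox" ([left, top, right, bottom] in pixels, round what is visible of it).
- robot.tip_of(thing, picture): "location" ([column, row] in pixels: a listed point, or the origin of a listed thing).
The state is a dict: "time_s": time; "joint_pos": joint angles; "dq": joint speeds; "joint_efforts": joint torques, N m; "eef_pos": TCP position; "eef_rot": TCP orientation; "contact_force": force on the tool from outside, world axes, zero at the start; "wrist_torque": the same for the moment, N m; "width": opening from 0.0 (shut) to 1.0 (fully open); "grip_force": force on a finger pad.
Only numpy, scipy, OpenCV 4.12 (cv2) and the standard library are available. Lean on these libraries where they do the work, as an engineer would, in place of code of your own. Each camera call takes 0.05 s, during which the arm holds its last target. There are 200 camera calls.

## Working session

There is one attempt and no reset: what is moved stays moved. The work goes in short steps, Python scripts to look and compute and a tool call to move; the robot and the scene stay as the last step left them, time stands still between calls to the robot, and variables do not carry over. Pictures are saved under pics/ and viewed, at most 10 in all, crops included, and the job is handed in when it is done.

Besides the shell and the picture viewer there is one more tool, called after "Call:" as name(argument=value, ...), one argument or row to a line, values as JSON. apply_moves: Moves the arm, as the interface text tells. Its arguments: {"type":"object","properties":{"steps":{"type":"array"},"grip":{"type":"number"},"squeeze":{"type":"number"}},"required":["steps"]}

```bash
mkdir -p pics; ls; cat > h.py <<'E'
import numpy as np, cv2
from bench import robot
def ray(p,uv):
    K=p["K"];T=np.array(p["world_to_cam"]);x=np.linalg.solve(K,[uv[0],uv[1],1.0])
    d=T[:3,:3].T@np.array([x[0],-x[1],-x[2]]);o=-T[:3,:3].T@T[:3,3];return o,d/np.linalg.norm(d)
def atz(p,uv,z):
    o,d=ray(p,uv);return o+d*(z-o[2])/d[2]
def tri(obs):
    A=np.zeros((3,3));b=np.zeros(3);M=[]
    for p,uv in obs:
        o,d=ray(p,uv);P=np.eye(3)-np.outer(d,d);A+=P;b+=P@o;M.append((o,P))
    X=np.linalg.solve(A,b);return X,[round(1e3*np.linalg.norm(P@(X-o)),1) for o,P in M]
def proj(p,X):
    T=np.array(p["world_to_cam"]);c=T[:3,:3]@X+T[:3,3];u=p["K"]@np.array([c[0],-c[1],-c[2]]);return u[:2]/u[2]
E
python3 - <<'E'
from h import *
np.set_printoptions(precision=4,suppress=True)
o=robot.get_obs();print({k:o[k] for k in("time_s","eef_pos","eef_rot","contact_force","width")},robot.grip_point_offset)
P={n:robot.get_image(n) for n in("scene","top","wrist")}
for n,p in P.items():
    print(n,p.keys(),p["K"][0,0]); 
    for t in("outlet","mouth","lip","stow","gauge","gauge_head","gauge_flange","nozzle","eggcup","carabiner","ear_defenders"):
        r=robot.tip_of(t,p)
        print(n,t,[(np.round(q["location"],1).tolist(),round(q["conf"],2),atz(p,q["location"],{"mouth":.125,"lip":.089,"gauge_head":.104,"gauge_flange":.045,"gauge":.016,"nozzle":.016}.get(t,0))[:2].round(3).tolist()) for q in r[:3]])
a=np.hstack([cv2.resize(P[n]["pixels"],(400,300)) for n in("scene","top")]);
b=np.zeros((300,800,3),np.uint8);b[:,:400]=cv2.resize(P["wrist"]["pixels"],(400,300))
cv2.imwrite("pics/a.png",np.vstack([a,b])[:,:,::-1])
E
```

```text
pics
{'time_s': 0.0, 'eef_pos': array([ 0.1776, -0.625 ,  0.4036]), 'eef_rot': array([-179.8547,    0.0028,   15.8649]), 'contact_force': array([-0.157 , -0.4764, -0.03  ]), 'width': 1.0018690063810718} 0.1673
scene dict_keys(['pixels', 'K', 'world_to_cam', 'shot']) 409.1868620660307
scene outlet [([160.4, 227.6], 0.78, [0.56, -0.219]), ([323.1, 173.8], 0.57, [0.589, 0.256])]
scene mouth [([146.8, 199.9], 0.58, [0.543, -0.221])]
scene lip [([153.3, 210.8], 0.82, [0.557, -0.217])]
scene stow []
scene gauge [([294.2, 153.2], 0.77, [0.5, 0.207]), ([320.9, 179.7], 0.74, [0.612, 0.234]), ([338.8, 148.8], 0.64, [0.54, 0.333])]
scene gauge_head [([345.9, 131.8], 0.89, [0.548, 0.333]), ([327.7, 157.5], 0.72, [0.602, 0.246]), ([294.6, 134.8], 0.62, [0.499, 0.201])]
scene gauge_flange [([339.0, 143.4], 0.74, [0.54, 0.328]), ([321.3, 172.4], 0.7, [0.606, 0.234]), ([292.7, 147.5], 0.68, [0.498, 0.201])]
scene nozzle [([297.5, 185.9], 0.81, [0.603, 0.166])]
scene eggcup [([222.9, 180.8], 0.62, [0.493, -0.014])]
scene carabiner []
scene ear_defenders [([188.5, 299.1], 0.74, [0.771, -0.215])]
top d
[... 455 characters left out ...]
, ([164.4, 187.2], 0.63, [0.61, 0.235])]
top gauge_flange [([180.3, 244.0], 0.88, [0.492, 0.206]), ([168.5, 193.7], 0.85, [0.606, 0.24]), ([124.4, 223.6], 0.68, [0.535, 0.336])]
top nozzle [([201.1, 195.5], 0.6, [0.608, 0.17])]
top eggcup [([273.1, 242.2], 0.83, [0.503, -0.003])]
top carabiner [([276.5, 189.8], 0.85, [0.628, -0.009])]
top ear_defenders [([359.9, 135.5], 0.98, [0.77, -0.213]), ([275.6, 189.4], 0.21, [0.629, -0.007])]
wrist dict_keys(['pixels', 'K', 'world_to_cam', 'shot']) 317.2244252612012
wrist outlet []
wrist mouth []
wrist lip []
wrist stow []
wrist gauge []
wrist gauge_head []
wrist gauge_flange []
wrist nozzle []
wrist eggcup []
wrist carabiner []
wrist ear_defenders []
```

View pics/a.png

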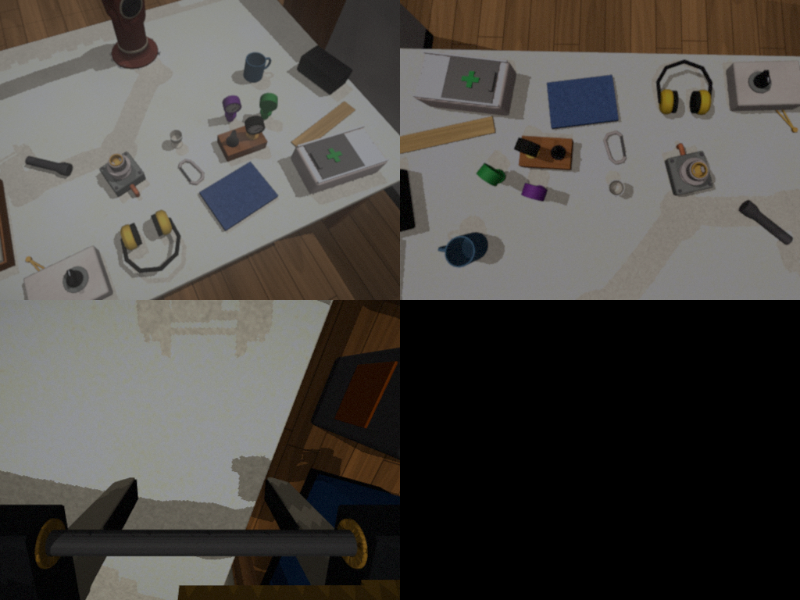

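The picture shows, in scaled scene-view pixels, a purple gauge look-alike at (232,105), a green one at (268,103), and a black gauge with a white dial in the block at (254,126). In full-resolution scene pixels these are about (295,135), (346,132) and (326,158). I choose the black one in the block. The nozzle is at (232,140), the outlet at (120,170) and the egg cup at (176,138). Next I triangulate and check the choice in a close crop.

```bash
cat >> h.py <<'E'
def plan(X,yaw,fro=None):
    """shift in tool axes (mm) from the present pose, and turn about tool z in rad, TCP -> X, tool down"""
    from scipy.spatial.transform import Rotation as R
    o=robot.get_obs();r=R.from_euler('xyz',o["eef_rot"],degrees=True)
    d=r.inv().apply(np.array(X)-o["eef_pos"])*1e3
    t=-np.radians((yaw-o["eef_rot"][2]+180)%360-180)
    print("shift",d.round(1),"turn",round(t,4),"at",o["eef_pos"].round(4),o["eef_rot"].round(2),"t",o["time_s"])
E
python3 - <<'E'
from h import *
np.set_printoptions(precision=4,suppress=True)
s,t,w=[robot.get_image(n) for n in("scene","top","wrist")]
def near(p,n,X):
    r=robot.tip_of(n,p);u=proj(p,np.array(X));r=[q for q in r if np.hypot(*(np.array(q["location"])-u))<14]
    return r[0]["location"] if r else None
for n,X in(("mouth",(.553,-.216,.125)),("lip",(.555,-.216,.089)),("gauge",(.605,.238,.016)),("gauge_flange",(.606,.237,.045)),("gauge_head",(.606,.24,.104)),("nozzle",(.606,.168,.016)),("eggcup",(.5,-.01,0)),("carabiner",(.628,-.009,0))):
    a,b=near(s,n,X),near(t,n,X)
    print(n,a,b, tri([(s,a),(t,b)]) if a is not None and b is not None else None)
o=robot.get_obs();from scipy.spatial.transform import Rotation as R
T=np.array(w["world_to_cam"]);c=-T[:3,:3].T@T[:3,3];r=R.from_euler('xyz',o["eef_rot"],degrees=True)
print("cam in tool",r.inv().apply(c-o["eef_pos"]),"look",r.inv().apply(-T[2,:3]),"right",r.inv().apply(T[0,:3]))
plan((.553,-.216,.40),-90);plan((.553,-.216,.40),90)
c1=cv2.resize(s["pixels"][100:220,265:385],(480,480),interpolation=3);c2=cv2.resize(t["pixels"][160,None:][:0] if 0 else t["pixels"][160:240,140:220],(300,300),interpolation=3)
im=np.zeros((480,790,3),np.uint8);im[:,:480]=c1;im[:300,485:785]=c2;cv2.imwrite("pics/b.png",np.clip(im*1.6,0,255).astype(np.uint8)[:,:,::-1])
E
```

```text
mouth [150.7, 197.9] [380.3, 218.4] (array([ 0.5505, -0.2104,  0.1388]), [np.float64(0.1), np.float64(0.1)])
lip [149.2, 211.1] [376.8, 220.8] (array([ 0.5503, -0.2247,  0.0812]), [np.float64(2.9), np.float64(2.9)])
gauge [323.7, 173.3] [171.5, 196.3] (array([0.6032, 0.2406, 0.031 ]), [np.float64(4.3), np.float64(4.3)])
gauge_flange [323.3, 174.2] [170.9, 191.9] (array([0.6109, 0.237 , 0.0411]), [np.float64(1.2), np.float64(1.2)])
gauge_head [325.1, 161.5] [163.2, 190.1] (array([0.6051, 0.239 , 0.0945]), [np.float64(0.5), np.float64(0.5)])
nozzle [297.1, 186.7] [200.7, 196.1] (array([0.6052, 0.1672, 0.0159]), [np.float64(3.7), np.float64(3.7)])
eggcup [224.9, 183.1] [274.9, 241.1] (array([ 0.5045, -0.0094,  0.0022]), [np.float64(2.6), np.float64(2.6)])
carabiner [243.7, 215.6] [277.8, 188.0] (array([ 0.6291, -0.0093,  0.0236]), [np.float64(1.7), np.float64(1.7)])
cam in tool [ 0.0772 -0.0002  0.0207] look [-0.2767  0.0001  0.961 ] right [ 0.0002  1.     -0.0001]
shift [ 472.9 -291.1    4.8] turn 1.8476 at [ 0.1776 -0.6252  0.4047] [-180.     -0.     15.86] t 2.75
shift [ 472.9 -291.1    4.8] turn -1.294 at [ 0.1776 -0.6252  0.4047] [-180.     -0.     15.86] t 2.75
```

View pics/b.png

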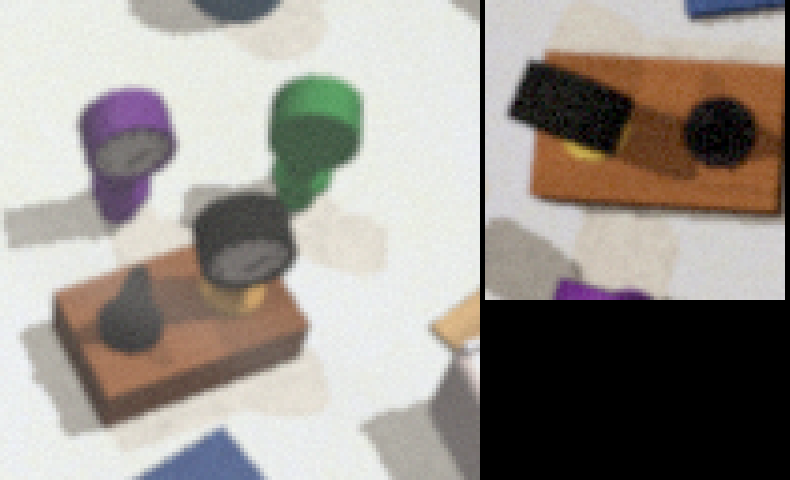

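The close crop confirms the black gauge with the pale dial, standing in the block's left hole with the nozzle in the other. The purple one at crop (125,140) and the green one at (315,130) stand outside the block and I will leave them alone. Now I move above the outlet.

Call:
apply_moves(
  steps=[
    [[34,-21,0],0],
    [[34,-21,0],0],
    [[34,-21,0],0],
    [[34,-21,0],0],
    [[34,-21,0],0],
    [[34,-21,0],0],
    [[34,-21,0],0],
    [[34,-21,0],0],
    [[34,-21,0],0],
    [[34,-21,0],0],
    [[34,-21,0],0],
    [[34,-20,0],0],
    [[33,-20,2],0],
    [[32,-20,3],0],
    [[0,0,0],-0.157],
    [[0,0,0],-0.157],
    [[0,0,0],-0.157],
    [[0,0,0],-0.157],
    [[0,0,0],-0.157],
    [[0,0,0],-0.16],
  ],
  grip=62,
)

```text
time_s: 5.25
eef_pos: [0.5531, -0.2161, 0.3999]
eef_rot: [180.0, 0.0, 70.3]
contact_force: [0.4, 0.7, -0.6]
width: 0.666
grip_force: 0.0
```

```bash
python3 - <<'E'
from h import *
np.set_printoptions(precision=4,suppress=True)
w=robot.get_image("wrist");np.save("w1.npy",w,allow_pickle=True)
print({n:[(np.round(q["location"],1),round(q["conf"],2),atz(w,q["location"],z)) for q in robot.tip_of(n,w)[:2]] for n,z in(("mouth",.125),("lip",.089))})
cv2.imwrite("pics/c.png",np.clip(w["pixels"]*1.5,0,255).astype(np.uint8)[:,:,::-1])
E
```

```text
{'mouth': [(array([264., 200.]), 0.78, array([ 0.5579, -0.2202,  0.125 ]))], 'lip': []}
```

View pics/c.png

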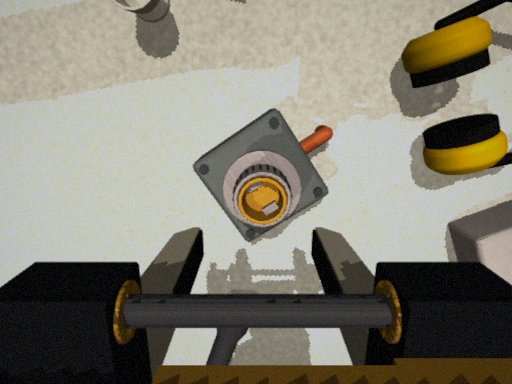

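Call:
apply_moves(
  steps=[
    [[-20,0,0],0],
    [[-20,0,0],0],
    [[-20,0,0],0],
    [[0,0,0],0],
  ],
)

```text
time_s: 5.9
eef_pos: [0.5312, -0.2756, 0.3996]
eef_rot: [-180.0, 0.1, 69.7]
contact_force: [-0.1, -0.1, 0.9]
width: 0.667
grip_force: 0.0
```

The wrist view shows the coupler mouth at about (263,201), with the pale lip ring around it and the pipe at (318,138). I take a second view and fit the brass rim in both.

```bash
python3 - <<'E'
from h import *
np.set_printoptions(precision=4,suppress=True)
w1=np.load("w1.npy",allow_pickle=True).item();w2=robot.get_image("wrist")
r2=robot.tip_of("mouth",w2);l2=robot.tip_of("lip",w2);u2=r2[0]["location"];print(r2[:2],l2[:2])
def gold(p,u):
    hsv=cv2.cvtColor(p["pixels"],cv2.COLOR_RGB2HSV);m=cv2.inRange(hsv,(12,110,50),(32,255,255))
    y,x=np.mgrid[:384,:512];m[np.hypot(x-u[0],y-u[1])>45]=0
    pts=cv2.findNonZero(m);hull=cv2.convexHull(pts);return cv2.fitEllipse(hull)
e1,e2=gold(w1,(263,201)),gold(w2,u2);print(e1,e2)
print("net",tri([(w1,(264.,200.)),(w2,u2)]),"gold",tri([(w1,e1[0]),(w2,e2[0])]))
for p,e in((w1,e1),(w2,e2)):print(atz(p,e[0],.125))
im=np.vstack([cv2.resize(p["pixels"][int(e[0][1])-55:int(e[0][1])+55,int(e[0][0])-55:int(e[0][0])+55],(290,290)) for p,e in((w1,e1),(w2,e2))])
cv2.imwrite("pics/d.png",np.clip(im*1.5,0,255).astype(np.uint8)[:,:,::-1])
E
```

```text
[{'location': [265.1, 124.4], 'conf': 0.75}] []
((261.9779968261719, 199.73216247558594), (48.479774475097656, 49.174983978271484), 86.66451263427734) ((262.35015869140625, 123.22256469726562), (52.74099349975586, 54.19943618774414), 3.996145248413086)
net (array([ 0.5576, -0.2224,  0.1181]), [np.float64(0.2), np.float64(0.2)]) gold (array([ 0.556 , -0.2206,  0.121 ]), [np.float64(0.0), np.float64(0.0)])
[ 0.5564 -0.2194  0.125 ]
[ 0.5561 -0.2204  0.125 ]
```

View pics/d.png

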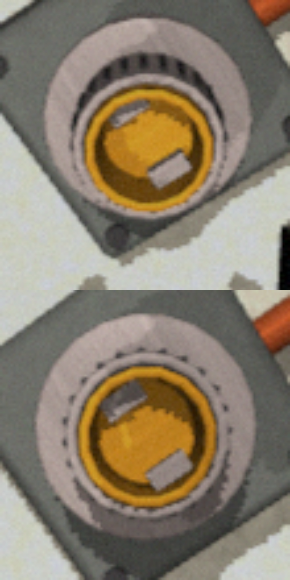

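Call:
apply_moves(
  steps=[
    [[15.2,1,10],0],
    [[15.2,1,10],0],
    [[15.2,1,10],0],
    [[15.1,1,10],0],
    [[0,0,20],0],
    [[0,0,20],0],
    [[0,0,20],0],
    [[0,0,15],0],
    [[0,0,0],0],
    [[0,0,0],0],
  ],
  grip=58,
)

```text
time_s: 7.3
eef_pos: [0.5575, -0.2166, 0.2853]
eef_rot: [179.9, -0.0, 70.0]
contact_force: [-0.6, 0.3, -0.2]
width: 0.627
grip_force: 0.0
```

```bash
python3 - <<'E'
from h import *
w=robot.get_image("wrist");s=robot.get_image("scene")
im=np.hstack([cv2.resize(w["pixels"][150:],(500,457//2)),cv2.resize(s["pixels"][150:270,90:230],(266,228))])
cv2.imwrite("pics/e.png",np.clip(im*1.5,0,255).astype(np.uint8)[:,:,::-1])
E
```

```text
(no output)
```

View pics/e.png

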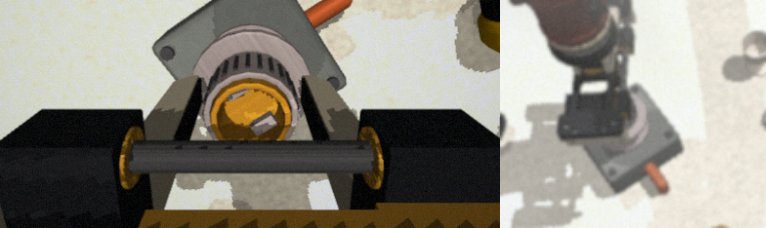

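The fingers stand either side of the sleeve over the lip. The sleeve and rim sit at about (250,105) in the left crop, between fingers at x 190 and 310. I press down.

Call:
apply_moves(
  steps=[
    [[-4,0,5],0],
    [[0,0,5],0],
    [[0,0,4],0],
    [[0,0,4],0],
    [[0,0,4],0],
    [[0,0,3],0],
    [[0,0,0],0],
    [[0,0,0],0],
  ],
)

```text
time_s: 8.4
eef_pos: [0.5556, -0.2211, 0.2614]
eef_rot: [180.0, 0.1, 70.0]
contact_force: [-3.2, -0.5, 10.5]
width: 0.624
grip_force: 5.3
```

Call:
apply_moves(
  steps=[
    [[0,0,1.5],0],
    [[0,0,1],0],
    [[0,0,0],0],
  ],
)

```text
time_s: 8.78
eef_pos: [0.5555, -0.2211, 0.2595]
eef_rot: [180.0, 0.1, 70.0]
contact_force: [-2.6, -0.1, 12.7]
width: 0.624
grip_force: 6.5
```

Call:
apply_moves(
  steps=[
    [[0,0,-4],0],
    [[0,0,-4],0],
    [[0,0,-4],0],
    [[0,0,-4],0],
    [[0,0,0],0],
    [[0,0,0],0],
  ],
  grip=72,
)

```text
time_s: 9.52
eef_pos: [0.5556, -0.2204, 0.273]
eef_rot: [-180.0, -0.0, 70.0]
contact_force: [-0.0, -0.6, -0.1]
width: 0.775
grip_force: 0.0
```

Call:
apply_moves(
  steps=[
    [[0,0,-25],0],
    [[0,0,-35],0],
    [[0,0,-40],0],
    [[0,0,-30],0],
    [[0,0,0],0],
  ],
  grip=90,
)

```text
time_s: 10.15
eef_pos: [0.5563, -0.2204, 0.4056]
eef_rot: [179.7, -0.0, 70.0]
contact_force: [-0.1, 0.1, -1.0]
width: 0.968
grip_force: 0.0
```

```bash
python3 - <<'E'
from h import *
w=robot.get_image("wrist");np.save("w3.npy",w,allow_pickle=True)
a=np.load("w1.npy",allow_pickle=True).item()
im=np.hstack([cv2.resize(p["pixels"][130:250,200:330],(390,360)) for p in(a,w)])
cv2.imwrite("pics/f.png",np.clip(im*1.5,0,255).astype(np.uint8)[:,:,::-1])
plan((.6055,.239,.40),70)
E
```

```text
shift [ 448.8 -110.3    3.5] turn 0.0001 at [ 0.5557 -0.2204  0.4037] [179.92   0.    70.  ] t 10.2
```

View pics/f.png

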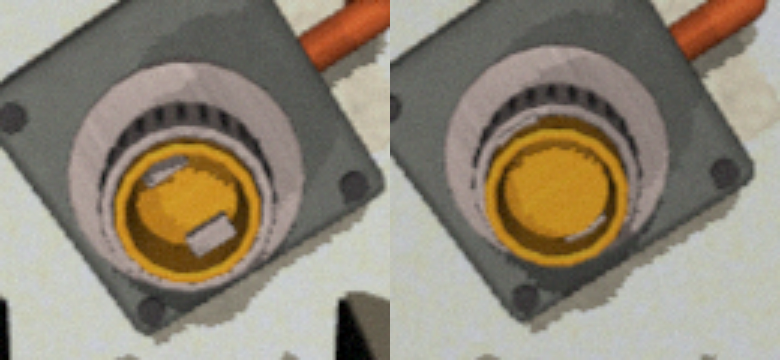

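The right crop shows the sleeve staying back: the brass tube stands proud of it at (555,195) and the jaws are open. Now I move over the gauge.

Call:
apply_moves(
  steps=[
    [[37,-9,0],0],
    [[38,-9.2,0],0],
    [[38,-9.2,0],0],
    [[38,-9.2,0],0],
    [[38,-9.2,0],0],
    [[38,-9.2,0],0],
    [[38,-9.2,0],0],
    [[38,-9.2,0],0],
    [[38,-9.2,0],0],
    [[38,-9.2,0],0],
    [[38,-9.2,0],0],
    [[32,-9,0],0],
    [[0,0,0],0],
    [[0,0,0],0],
  ],
)

```text
time_s: 11.95
eef_pos: [0.606, 0.2378, 0.4017]
eef_rot: [-179.9, 0.2, 70.0]
contact_force: [0.4, 0.0, 0.4]
width: 0.963
grip_force: 0.0
```

```bash
python3 - <<'E'
from h import *
np.set_printoptions(precision=4,suppress=True)
print(robot.get_obs()["eef_pos"],robot.get_obs()["eef_rot"])
w=robot.get_image("wrist");np.save("w4.npy",w,allow_pickle=True)
for n,z in(("gauge_head",.104),("gauge_flange",.045)):
  print(n,[(np.round(q["location"],1),round(q["conf"],2),atz(w,q["location"],z)) for q in robot.tip_of(n,w)[:3]])
cv2.imwrite("pics/g.png",np.clip(w["pixels"]*1.6,0,255).astype(np.uint8)[:,:,::-1])
E
```

```text
[0.606  0.2378 0.4017] [-179.9277    0.1912   69.9542]
gauge_head [(array([138.5, 109.6]), 0.89, array([0.5355, 0.3377, 0.104 ])), (array([262.5, 185.8]), 0.72, array([0.6113, 0.2391, 0.104 ])), (array([157.5, 241.9]), 0.6, array([0.4987, 0.2213, 0.104 ]))]
gauge_flange [(array([160.6, 107. ]), 0.98, array([0.5372, 0.338 , 0.045 ])), (array([171.2, 221.1]), 0.93, array([0.4958, 0.2204, 0.045 ]))]
```

View pics/g.png

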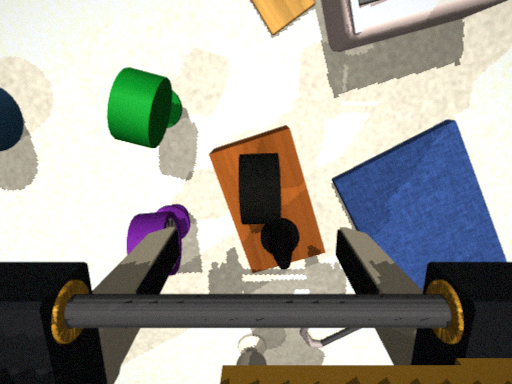

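The wrist view shows the black head at (260,188), its faces running vertically in the image, so yaw 70° fits. The nozzle is at (281,242), with green at (140,107) and purple at (155,235). I take a second view for its height.

Call:
apply_moves(
  steps=[
    [[-20,0,0],0],
    [[-20,0,0],0],
    [[-20,0,0],0],
    [[0,0,0],0],
    [[0,0,0],0],
  ],
)

```text
time_s: 12.72
eef_pos: [0.5854, 0.183, 0.4035]
eef_rot: [180.0, -0.1, 70.0]
contact_force: [-0.5, -0.0, -0.1]
width: 0.964
grip_force: 0.0
```

```bash
python3 - <<'E'
from h import *
np.set_printoptions(precision=4,suppress=True)
a=np.load("w4.npy",allow_pickle=True).item();b=robot.get_image("wrist")
U=[]
for p,c in((a,(260,188)),(b,(260,118))):
    g=cv2.GaussianBlur(p["pixels"],(3,3),0).max(2);m=(g<50).astype(np.uint8)
    x0,x1,y0,y1=c[0]-35,c[0]+35,c[1]-55,c[1]+25
    s=m[y0:y1,x0:x1];n,l,st,_=cv2.connectedComponentsWithStats(s);k=l[c[1]-y0,c[0]-x0];q=st[k]
    pts=cv2.findNonZero((l==k).astype(np.uint8));print(q+np.array([x0,y0,0,0,0]),cv2.minAreaRect(pts))
    net=[z["location"] for z in robot.tip_of("gauge_head",p) if abs(z["location"][0]-260)<15 ] if p is b else [[262.5,185.8]]
    print(net);U.append((p,net[0] if net else None,(x0+q if 0 else x0+q[0]+q[2]/2)))
if U[1][1] is not None: print("net",tri([(p,u) for p,u,_ in U]))
for p,u,c in U: print("mid col",c,atz(p,(c,(u or (260,115))[1]),.104))
im=np.hstack([cv2.resize(p["pixels"][c-60:c+75,195:330],(390,390)) for p,c in((a,188),(b,118))])
cv2.imwrite("pics/i.png",np.clip(im*1.6,0,255).astype(np.uint8)[:,:,::-1]);print(a["K"])
print(robot.get_obs()["eef_pos"],robot.get_obs()["eef_rot"])
E
```

```text
[ 239  153   42   60 2413] ((34.499996185302734, 49.49999237060547), (40.99999237060547, 58.99999237060547), 0.0)
[[262.5, 185.8]]
[ 238   85   44   58 2461] ((34.499996185302734, 50.49999237060547), (42.99999237060547, 56.99999237060547), -0.0)
[[260.8, 122.3]]
net (array([0.61  , 0.238 , 0.0986]), [np.float64(0.9), np.float64(0.9)])
mid col 260.0 [0.6092 0.2399 0.104 ]
mid col 260.0 [0.6085 0.2389 0.104 ]
[[317.2244   0.     257.0569]
 [  0.     317.2244 192.7566]
 [  0.       0.       1.    ]]
[0.5854 0.1836 0.4034] [-179.992    -0.0649   70.0777]
```

View pics/i.png

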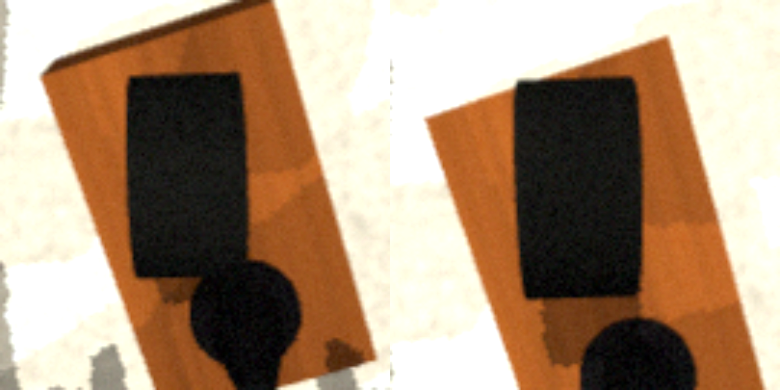

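The head's faces are about 2° off the fingers (crop edges run from (129,75) to (137,275)). Its centre is at about (0.608, 0.238, 0.104) m, measured from two views. I go down on it.

Call:
apply_moves(
  steps=[
    [[20,1,0],0],
    [[20,1,0],0],
    [[19,1,0],-0.03],
    [[0,0,25],0],
    [[0,0,30],0],
    [[0,0,30],0],
    [[0,0,25],0],
    [[0,0,15],0],
    [[0,0,7],0],
    [[0,0,0],0],
    [[0,0,0],0],
  ],
  grip=90,
)

```text
time_s: 14.2
eef_pos: [0.6087, 0.2373, 0.2724]
eef_rot: [179.9, -0.1, 71.7]
contact_force: [-0.5, -0.7, 0.2]
width: 0.965
grip_force: 0.0
```

Call:
apply_moves(
  steps=[
    [[0,0,0],0],
    [[0,0,0],0],
    [[0,0,0],0],
    [[0,0,0],0],
    [[0,0,0],0],
    [[0,0,0],0],
  ],
  grip=25,
  squeeze=45,
)

```text
time_s: 14.95
eef_pos: [0.6083, 0.2371, 0.2712]
eef_rot: [-180.0, 0.0, 71.7]
contact_force: [-1.3, 0.7, 1.8]
width: 0.373
grip_force: 0.9
```

Call:
apply_moves(
  steps=[
    [[0,0,0],0],
    [[0,0,0],0],
    [[0,0,0],0],
  ],
)

```text
time_s: 15.32
eef_pos: [0.6082, 0.2372, 0.2713]
eef_rot: [-180.0, 0.0, 71.7]
contact_force: [-0.8, 0.1, -0.1]
width: 0.363
grip_force: 45.0
```

Call:
apply_moves(
  steps=[
    [[0,0,-10],0],
    [[0,0,-20],0],
    [[0,0,-25],0],
    [[0,0,-30],0],
    [[0,0,-30],0],
    [[0,0,-25],0],
    [[0,0,-10],0],
    [[0,0,0],0],
    [[0,0,0],0],
  ],
)

```text
time_s: 16.45
eef_pos: [0.6081, 0.2368, 0.4198]
eef_rot: [-179.9, 0.1, 71.7]
contact_force: [-0.7, 0.4, -3.0]
width: 0.362
grip_force: 45.0
```

```bash
python3 - <<'E'
from h import *
np.set_printoptions(precision=4,suppress=True)
s=robot.get_image("scene");t=robot.get_image("top");o=robot.get_obs();print(o["contact_force"],o["width"],o["wrist_torque"])
G=o["eef_pos"]-[0,0,.1673];F=G-[0,0,.059]
for n,X in(("gauge_head",G),("gauge_flange",F),("gauge",F-[0,0,.029])):
  L=[]
  for p in(s,t):
    r=[q for q in robot.tip_of(n,p) if np.hypot(*(np.array(q["location"])-proj(p,X)))<15]
    if r:L.append((p,r[0]["location"]))
  print(n,X,tri(L) if len(L)==2 else len(L))
plan((.556,-.2205,.42),70)
E
```

```text
[-0.8646  0.224  -3.464 ] 0.3672751702845472 [-0.0592 -0.0783  0.0157]
gauge_head [0.6082 0.2369 0.2525] (array([0.6068, 0.2353, 0.2639]), [np.float64(4.1), np.float64(4.1)])
gauge_flange [0.6082 0.2369 0.1935] (array([0.6059, 0.2368, 0.1928]), [np.float64(1.4), np.float64(1.4)])
gauge [0.6082 0.2369 0.1645] (array([0.6034, 0.2381, 0.1643]), [np.float64(3.1), np.float64(3.1)])
shift [-451.    93.7    1.1] turn 0.0302 at [0.6084 0.2371 0.421 ] [-179.98    0.01   71.73] t 16.85
```

The gauge is held: it pulls 3 N and hangs upright. I carry it over the mouth.

Call:
apply_moves(
  steps=[
    [[-20,4,0],0],
    [[-30,6,0],0],
    [[-34,7,0],0],
    [[-34,7,0],0],
    [[-34,7,0],0],
    [[-34,7,0],0],
    [[-34,7,0],0],
    [[-34,7,0],0],
    [[-34,7,0],0],
    [[-34,7,0],0],
    [[-34,7,0],0],
    [[-34,7,0],0],
    [[-34,7,0],0],
    [[-27,6.7,0],0],
    [[0,0,0],0],
    [[0,0,0],0],
    [[0,0,0],0],
  ],
)

```text
time_s: 18.98
eef_pos: [0.556, -0.2192, 0.4215]
eef_rot: [-180.0, -0.1, 71.9]
contact_force: [0.5, -0.3, -2.6]
width: 0.363
grip_force: 45.0
```

```bash
python3 - <<'E'
from h import *
np.set_printoptions(precision=4,suppress=True)
s=robot.get_image("scene");t=robot.get_image("top");w=robot.get_image("wrist");o=robot.get_obs()
G=o["eef_pos"]-[0,0,.1673];F=G-[0,0,.059]
for n,X in(("gauge_flange",F),("gauge",F-[0,0,.029])):
  L=[]
  for p in(s,t,w):
    r=[q for q in robot.tip_of(n,p) if np.hypot(*(np.array(q["location"])-proj(p,X)))<20]
    if r:L.append((p,r[0]["location"]))
  print(n,X,len(L),tri(L) if len(L)>1 else 0)
plan((.556,-.2205,.37),71.7)
im=np.hstack([cv2.resize(s["pixels"][130:250,90:210],(390,390)),cv2.resize(w["pixels"][100:],(400,222*390//390)) if 0 else cv2.resize(w["pixels"][60:,80:432],(400,390))])
cv2.imwrite("pics/j.png",np.clip(im*1.5,0,255).astype(np.uint8)[:,:,::-1])
E
```

```text
gauge_flange [ 0.5561 -0.2196  0.1951] 2 (array([ 0.5555, -0.221 ,  0.179 ]), [np.float64(0.4), np.float64(0.4)])
gauge [ 0.5561 -0.2196  0.1661] 3 (array([ 0.5533, -0.2154,  0.1642]), [np.float64(2.0), np.float64(2.6), np.float64(4.3)])
shift [-0.   0.1 51.3] turn 0.0007 at [ 0.556  -0.2204  0.4213] [-180.     -0.     71.74] t 19.425
```

View pics/j.png

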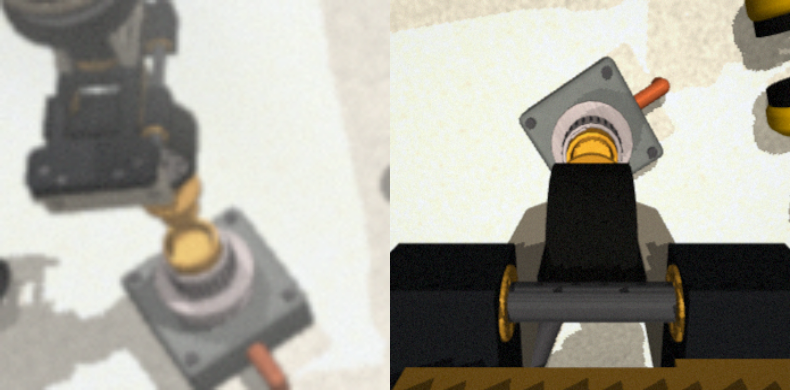

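The gauge hangs over the mouth: the plug is at (175,200) and the mouth at (193,248) in the left crop. The sleeve is still back. I lower it and watch the force.

Call:
apply_moves(
  steps=[
    [[0,0,12],0],
    [[0,0,12],0],
    [[0,0,12],0],
    [[0,0,8],0],
    [[0,0,6],0],
    [[0,0,3],0],
    [[0,0,0],0],
    [[0,0,0],0],
  ],
)

```text
time_s: 20.42
eef_pos: [0.556, -0.2206, 0.3685]
eef_rot: [179.9, -0.0, 71.7]
contact_force: [-0.2, 0.7, -1.9]
width: 0.363
grip_force: 45.0
```

Call:
apply_moves(
  steps=[
    [[0,0,3],0],
    [[0,0,3],0],
    [[0,0,3],0],
    [[0,0,3],0],
    [[0,0,2],0],
    [[0,0,2],0],
    [[0,0,1],0],
    [[0,0,0],0],
    [[0,0,0],0],
  ],
)

```text
time_s: 21.55
eef_pos: [0.5563, -0.2206, 0.3512]
eef_rot: [179.9, -0.0, 71.7]
contact_force: [0.7, -0.7, -1.5]
width: 0.358
grip_force: 45.0
```

Call:
apply_moves(
  steps=[
    [[0,0,1],0],
    [[0,0,1],0],
    [[0,0,0],0],
    [[0,0,0],0],
  ],
)

```text
time_s: 22.05
eef_pos: [0.5562, -0.2205, 0.3512]
eef_rot: [179.9, 0.0, 71.7]
contact_force: [-2.2, 0.7, 9.0]
width: 0.361
grip_force: 45.0
```

```bash
python3 - <<'E'
from h import *
w=robot.get_image("wrist");s=robot.get_image("scene")
im=np.hstack([cv2.resize(s["pixels"][130:250,90:210],(390,390),interpolation=3),cv2.resize(w["pixels"][80:260,166:346],(390,390),interpolation=3)])
cv2.imwrite("pics/k.png",np.clip(im*1.5,0,255).astype(np.uint8)[:,:,::-1])
E
```

```text
(no output)
```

View pics/k.png

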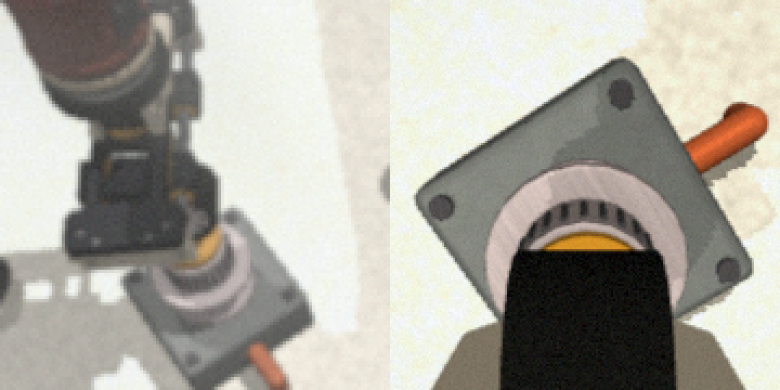

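```bash
python3 - <<'E'
from h import *
np.set_printoptions(precision=1,suppress=True)
w=robot.get_image("wrist")
a=np.linspace(0,2*np.pi,200)
for nm,p in(("w1 fwd",np.load("w1.npy",allow_pickle=True).item()),("w3 back",np.load("w3.npy",allow_pickle=True).item()),("now",w)):
    for z in(.089,.0785):
        q=[]
        for r,zz in((.038,z),(.025,z+.032)):
            u=np.array([proj(p,np.array([.556+r*np.cos(t),-.2205+r*np.sin(t),zz])) for t in a]);q+=[u[:,0].min(),u[:,0].max(),u[:,1].min()]
        print(nm,z,np.array(q))
    c=int(round(u[:,0].mean()))
    h=cv2.GaussianBlur(p["pixels"],(3,3),0).astype(int)
    r0=int(q[2])-8
    print(" col",c,"rows",r0,h[r0:r0+50,c-3:c+4].mean(1)[:,1].round().astype(int).tolist())
    print(" lip",[(x["location"],round(x["conf"],2),proj(p,np.array([.556,-.2205,.089])),proj(p,np.array([.556,-.2205,.0785]))) for x in robot.tip_of("lip",p)[:1]] if p is w else "")
E
```

```text
w1 fwd 0.089 [221.3 301.4 149.6 232.5 291.2 170.8]
w1 fwd 0.0785 [222.5 300.  148.  233.4 290.  168.3]
 col 262 rows 139 [62, 61, 62, 61, 60, 60, 60, 61, 60, 56, 53, 65, 92, 108, 108, 108, 106, 103, 99, 96, 93, 90, 89, 87, 76, 57, 43, 38, 37, 39, 42, 47, 61, 85, 97, 90, 70, 50, 54, 82, 99, 91, 75, 63, 61, 64, 69, 78, 87, 94]
 lip 
w3 back 0.089 [215.5 294.4 145.6 226.1 283.8 166. ]
w3 back 0.0785 [216.8 293.1 144.1 227.1 282.8 163.7]
 col 255 rows 136 [60, 58, 58, 59, 58, 57, 57, 55, 60, 79, 99, 104, 104, 103, 101, 97, 91, 87, 86, 86, 81, 67, 48, 37, 35, 37, 41, 46, 61, 82, 89, 77, 56, 44, 42, 40, 50, 77, 93, 87, 73, 61, 59, 70, 84, 91, 93, 93, 92, 92]
 lip 
now 0.089 [208.5 303.7 154.8 220.5 291.7 181.5]
now 0.0785 [210.3 301.9 152.7 222.  290.2 177.9]
 col 256 rows 144 [77, 76, 76, 76, 76, 76, 75, 75, 73, 73, 77, 84, 101, 118, 120, 117, 116, 115, 114, 113, 113, 112, 111, 110, 110, 109, 103, 87, 65, 49, 44, 44, 44, 44, 46, 52, 57, 65, 84, 109, 118, 108, 88, 68, 66, 84, 96, 99, 99, 98]
 lip []
```

The rim and lip rows (182 and 156) match the sleeve-forward prediction (181.5 and 154.8), and the TCP height matches home. The plug is therefore locked, and I release it.

Call:
apply_moves(
  steps=[
    [[0,0,-1.5],0],
    [[0,0,0],0],
  ],
)

```text
time_s: 22.5
eef_pos: [0.5562, -0.2206, 0.3512]
eef_rot: [179.9, -0.0, 71.7]
contact_force: [0.6, -0.5, 3.8]
width: 0.363
grip_force: 45.0
```

Call:
apply_moves(
  steps=[
    [[0,0,0],0],
    [[0,0,0],0],
    [[0,0,0],0],
    [[0,0,0],0],
    [[0,0,0],0],
    [[0,0,-10],0],
    [[0,0,-20],0],
    [[0,0,-25],0],
    [[0,0,-25],0],
    [[0,0,-20],0],
    [[0,0,0],0],
    [[0,0,0],0],
  ],
  grip=85,
)

```text
time_s: 24.0
eef_pos: [0.5556, -0.2205, 0.4502]
eef_rot: [-179.9, 0.0, 71.7]
contact_force: [0.0, 0.7, 0.2]
width: 0.912
grip_force: 0.0
```

```bash
python3 - <<'E'
from h import *
np.set_printoptions(precision=4,suppress=True)
s=robot.get_image("scene");t=robot.get_image("top");w=robot.get_image("wrist")
for n,X in(("gauge_head",(.556,-.2205,.184)),("gauge_flange",(.556,-.2205,.125))):
  for k,p in(("s",s),("t",t),("w",w)):
    print(n,k,proj(p,np.array(X)),[(np.round(q["location"],1),round(q["conf"],2)) for q in robot.tip_of(n,p) if np.hypot(*(np.array(q["location"])-proj(p,np.array(X))))<25])
c=proj(w,np.array([.556,-.2205,.216]));
for z in(.089,.0785):print(z,min(proj(w,np.array([.556+.038*np.cos(a),-.2205+.038*np.sin(a),z]))[1] for a in np.linspace(0,6.28,100)),min(proj(w,np.array([.556+.025*np.cos(a),-.2205+.025*np.sin(a),z+.032]))[1] for a in np.linspace(0,6.28,100)))
print(c,w["pixels"][125:200,int(c[0])-3:int(c[0])+4,1].mean(1).round().astype(int).tolist());print(robot.get_obs()["contact_force"],robot.get_obs()["time_s"])
E
```

```text
gauge_head s [142.6285 191.7112] [(array([142.5, 191.1]), 0.91)]
gauge_head t [393.6917 213.2807] [(array([393.5, 211.6]), 0.81), (array([381.8, 217.1]), 0.62)]
gauge_head w [258.1141 200.5922] []
gauge_flange s [148.6211 204.0724] [(array([149.3, 201.5]), 0.59)]
gauge_flange t [383.0022 216.4802] [(array([381.3, 216.1]), 0.67)]
gauge_flange w [258.0167 182.6352] []
0.089 139.67347998045025 156.85515143566408
0.0785 138.55974700457276 155.1061822534526
[258.1873 214.0992] [75, 74, 74, 74, 71, 68, 65, 66, 63, 64, 63, 63, 62, 62, 63, 59, 108, 115, 111, 112, 108, 103, 103, 100, 95, 93, 88, 58, 43, 41, 45, 47, 52, 96, 99, 60, 19, 5, 5, 8, 7, 8, 7, 6, 8, 8, 10, 9, 10, 9, 11, 9, 9, 12, 9, 10, 7, 10, 7, 9, 10, 10, 14, 9, 8, 11, 10, 11, 8, 10, 10, 9, 12, 9, 9]
[0.5105 0.6921 0.653 ] 24.45
```

The gauge head and flange sit where the home pose predicts, the sleeve is forward, and the arm is clear. I hand in.

```bash
python3 -c "
from bench import robot
print(robot.hand_in())"
```

```text
the job is handed in; nothing more can be done
None
```

I handed the job in at about 24.5 s of the 56 s allowed: the sleeve was pressed back and caught, the gauge plug was pushed home so the sleeve sprang forward, and the gauge was left released and upright; the hand-in returned no verdict.

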